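Put the cleaned doming punches back in their fitted tray

ROBOT

A 7-joint arm with a two-finger parallel gripper is mounted at the origin on the work surface; the furniture and walls round the work are solid. World frame = base frame: x ahead of the robot, y to its left, z up, the work surface at z = 0. Lengths are in m, angles in rad, forces in N, time in s.
With the tool pointing down it reaches from about 0.4 to 0.75 m from the base axis. Payload 19.5 kg.
Tool frame: the origin (TCP) lies between the finger pads; the fingertips stand 22 mm ahead of it and the grasp point (between the pads) lies 3 mm ahead of it; z points along the fingers, y is the direction in which the jaws open and shut (so a half turn about z gives the same grasp; the last joint's range is limited). The gripper opens to 85 mm and grips with 20 to 120 N. Pads are 22 mm wide; open, the fingers measure 114 mm over their backs; the gripper's body (76 mm by 85 mm) begins 54 mm behind the grasp point. The pads swing forward as they close: fully open they stand 13 mm farther back than shut.
Start: joints at [-1.302, 0.707, -0.028, 1.485, 0.022, 0.951, -0.075], TCP at [0.176, 0.547, 0.253] pointing down, gripper open.
Joint ranges: [-2.71, 2.71], [-0.32, 2.16], [-1.57, 1.52], [0, 2.45], [-1.46, 4.6], [0, 2.02], [-2.83, 2.83]. Speed limits (rad/s): [1.89, 1.89, 2.57, 2.57, 3.01, 3.01, 3.01].

INTERFACE

Orientations are given as [roll, pitch, yaw] about the fixed x, y, z axes, in that order (R = Rz(yaw) Ry(pitch) Rx(roll)).
In Python, from workcell import monitor, optics, ctrl gives the robot as it stands. The module is installed in compiled form; this text tells all that it offers.
- The arm moves only by the tool move_arm, never from a script. Its argument "deltas" is a list of rows, each a list of 7 numbers: the turn, a rotation vector about the tool's x, y, z in rad, then the shift along the tool's x, y, z in m, then the opening, from 0 (shut) to 1 (fully open). In form: [[wx, wy, wz, dx, dy, dz, jaw], ...]. A call has 1 to 20 rows; each row is the pose to reach, as a shift and turn from the pose measured when the call began, along the tool's axes at that moment; what a row does not reach only later rows make up. A row lasts 1/8 s, in which the tool goes at most 62.5 mm and 10.7 degrees, less where a joint would pass 70% of its speed; a pose out of reach is approached as far as the arm can. A call with a gripper value outside its range is refused whole. The fingers move at their own pace and stop on an object; "newtons" is the grip in N (left out, the last holds). Time passes only in rows, so rows that repeat a pose let the fingers close. It gives the time, the measured TCP pose, the force and the opening at its end, in the units of the state.
- monitor.read_state(): the state, without advancing time (a new reading comes with each control period).
- optics.snapshot(name): name is "scene" or "top" or "wrist"; returns the picture (400x640x3 uint8, blue, green, red); there is no depth.
- optics.calibration(name): a dict with "K" (3x3 intrinsics, pixels), "view" (4x4, takes a point from world to camera coordinates). Camera axes: x right, y down, z forward; pixel columns grow to the right and rows downward; lengths in m; the calibration is good to about 2 mm. A picture is of the moment at which its call begins: read the wrist's pose just before it. calibration takes no time and is no camera call; for the wrist camera it gives the pose at the moment of the call.
- ctrl.hand_in(): hands the job in, once; it reports no verdict.
The state is a dict: "time": time; "joint_positions": joint angles; "qvel": joint speeds; "effort": joint torques, N m; "ee_pos": TCP position; "tcp_rot": TCP orientation; "wrist_force": force on the tool from outside, world axes, zero at the start; "wrist_torque": the same for the moment, N m; "gripper_width": finger opening in m.
Only numpy, scipy, OpenCV 4.12 (cv2) and the standard library are available. Lean on these libraries where they do the work, as an engineer would, in place of code of your own. Each camera call takes 0.05 s, during which the arm holds its last target. There are 200 camera calls.

TASK

The four cleaned doming punches lie in a row on the wooden drying rest; put each one back into the cradle of the tool tray that was cut for it, ball seated in the trough of its own size and shank in the saddle, so that all four lie level. The ball end is heavy, so pick each punch up at its balance point and carry it level, and lay it in gently without dropping it or pressing it in hard.

Things in the scene. Friction and masses are not known exactly. Their poses are not given: they have to be found in the camera images.
- punch_a: Steel doming punch, the smallest ball (16 mm), on a 12 mm round shank; about 128 g. Origin: ball centre; x runs along the shank to its end at 130 mm; it may be rolled about x. Balance point at x = 56 mm. Lies ball towards the robot, 46 mm from the next, axis 36 mm above the bench, in V notches of two steel plates (x = 15 to 18 and 102 to 104 mm, 40 mm high); free above 14 mm between.
- punch_b: Steel doming punch, the second smallest ball (20 mm), on a 12 mm round shank; about 141 g. Origin: ball centre; x runs along the shank to its end at 130 mm; it may be rolled about x. Balance point at x = 51 mm. Lies ball towards the robot, 46 mm from the next, axis 36 mm above the bench, in V notches of two steel plates (x = 15 to 18 and 102 to 104 mm, 40 mm high); free above 14 mm between.
- punch_c: Steel doming punch, the second largest ball (25 mm), on a 12 mm round shank; about 170 g. Origin: ball centre; x runs along the shank to its end at 130 mm; it may be rolled about x. Balance point at x = 42 mm. Lies ball towards the robot, 46 mm from the next, axis 36 mm above the bench, in V notches of two steel plates (x = 15 to 18 and 102 to 104 mm, 40 mm high); free above 14 mm between.
- punch_d: Steel doming punch, the largest ball (30 mm), on a 12 mm round shank; about 214 g. Origin: ball centre; x runs along the shank to its end at 130 mm; it may be rolled about x. Balance point at x = 34 mm. Lies ball towards the robot, 46 mm from the next, axis 36 mm above the bench, in V notches of two steel plates (x = 15 to 18 and 102 to 104 mm, 40 mm high); free above 14 mm between.
- cradle_a: Fixed beech cradle of punch_a, smallest trough: dark-lined V groove for the ball, 23 mm wide at its top (z = 26 mm), x = -13 (closed) to 10 mm, robot's end. Origin: its underside, below the seated ball centre, which is at z = 26 mm; x runs to the shank's V saddle (x = 95 to 117, top z = 28 mm), the way the punch's x must point. Between: a 6 mm floor. Four, 50.5 mm apart, in a tray.
- cradle_b: Fixed beech cradle of punch_b, second smallest trough: dark-lined V groove for the ball, 28 mm wide at its top (z = 26 mm), x = -15 (closed) to 10 mm, robot's end. Origin: its underside, below the seated ball centre, which is at z = 26 mm; x runs to the shank's V saddle (x = 95 to 117, top z = 28 mm), the way the punch's x must point. Between: a 6 mm floor. Four, 50.5 mm apart, in a tray.
- cradle_c: Fixed beech cradle of punch_c, second largest trough: dark-lined V groove for the ball, 35 mm wide at its top (z = 26 mm), x = -18 (closed) to 10 mm, robot's end. Origin: its underside, below the seated ball centre, which is at z = 26 mm; x runs to the shank's V saddle (x = 95 to 117, top z = 28 mm), the way the punch's x must point. Between: a 6 mm floor. Four, 50.5 mm apart, in a tray.
- cradle_d: Fixed beech cradle of punch_d, largest trough: dark-lined V groove for the ball, 42 mm wide at its top (z = 26 mm), x = -20 (closed) to 10 mm, robot's end. Origin: its underside, below the seated ball centre, which is at z = 26 mm; x runs to the shank's V saddle (x = 95 to 117, top z = 28 mm), the way the punch's x must point. Between: a 6 mm floor. Four, 50.5 mm apart, in a tray.

How it is judged:
By the outcome, as a careful person would: the job done as asked, in the order asked, and still so for the second after the job is handed in, with the robot touching nothing.
It also fails if it takes over 112 s, if anything falls off the work surface, if the arm or the gripper's body presses on something with over 40 N, if the wrist force passes 120 N, or if a joint passes its speed limit or range.

## Working session

There is one attempt and no reset: what is moved stays moved. The work goes in short steps, Python scripts to look and compute and a tool call to move; the robot and the scene stay as the last step left them, time stands still between calls to the robot, and variables do not carry over. Pictures are saved under pics/ and viewed, about 12 in all and at most 16, crops included, and the job is handed in when it is done.

Besides the shell and the picture viewer there is one more tool, called after "Call:" by a JSON object that holds its "name" and its "arguments", one argument or row to a line. move_arm: Moves the arm, as the interface text tells. Its arguments: {"type":"object","properties":{"deltas":{"type":"array"},"newtons":{"type":"number"}},"required":["deltas"]}

```bash
mkdir -p pics; cat > h.py <<'E'
import numpy as np, cv2
from workcell import monitor, optics, ctrl
def cal(n):
    c=optics.calibration(n); return np.array(c["K"]),np.array(c["view"])
def ray(n,uv,z,c=None):
    K,V=c or cal(n); uv=np.atleast_2d(uv)
    d=np.linalg.inv(K)@np.c_[uv,np.ones(len(uv))].T
    R=V[:3,:3];o=-R.T@V[:3,3];d=(R.T@d).T
    return o+d*((z-o[2])/d[:,2])[:,None]
def proj(n,P,c=None):
    K,V=c or cal(n); P=np.atleast_2d(P)
    q=(V[:3,:3]@P.T).T+V[:3,3]; q=(K@q.T).T; return q[:,:2]/q[:,2:]
E
python3 - <<'E'
from h import *
s=monitor.read_state();print({k:np.round(v,3) for k,v in s.items()})
for n in ["scene","top","wrist"]:
    K,V=cal(n);print(n,K.round(1).tolist(),V.round(3).tolist())
    cv2.imwrite(f"pics/{n}0.png",optics.snapshot(n))
E
```

```text
{'time': np.float64(0.0), 'joint_positions': array([-1.302,  0.707, -0.028,  1.485,  0.022,  0.951, -0.076]), 'qvel': array([ 0.   ,  0.002,  0.001, -0.002, -0.   , -0.   , -0.001]), 'effort': array([-0.0000e+00, -8.8320e+01,  1.2340e+00, -2.3617e+01,  1.7000e-02,
        7.0000e-03, -0.0000e+00]), 'ee_pos': array([0.176, 0.547, 0.253]), 'tcp_rot': array([-3.14 ,  0.   ,  2.831]), 'wrist_force': array([ 0.111, -0.414, -0.428]), 'wrist_torque': array([ 0.008, -0.032, -0.047]), 'gripper_width': np.float64(0.085)}
scene [[481.0, 0.0, 309.3], [0.0, 481.0, 204.8], [0.0, 0.0, 1.0]] [[0.909, -0.416, -0.001, -0.423], [-0.313, -0.682, -0.661, 0.064], [0.275, 0.601, -0.75, 0.85], [0.0, 0.0, 0.0, 1.0]]
top [[398.0, 0.0, 312.6], [0.0, 398.0, 203.7], [0.0, 0.0, 1.0]] [[-0.012, -1.0, 0.008, -0.124], [-0.993, 0.011, -0.117, 0.433], [0.117, -0.009, -0.993, 0.842], [0.0, 0.0, 0.0, 1.0]]
wrist [[321.1, 0.0, 310.8], [0.0, 321.1, 198.8], [0.0, 0.0, 1.0]] [[0.307, 0.952, -0.0, -0.575], [0.904, -0.292, 0.312, -0.039], [0.297, -0.096, -0.95, 0.379], [0.0, 0.0, 0.0, 1.0]]
```

View pics/top0.png

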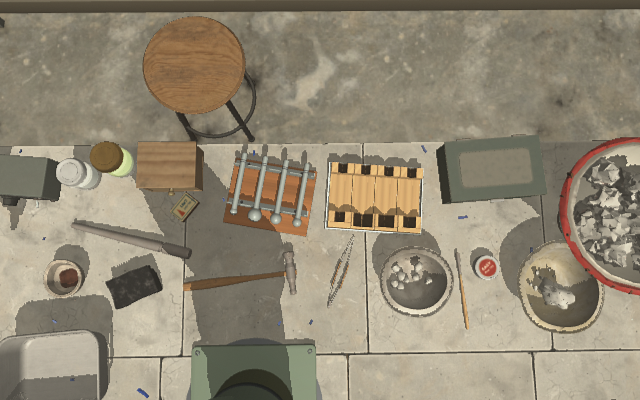

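View pics/scene0.png

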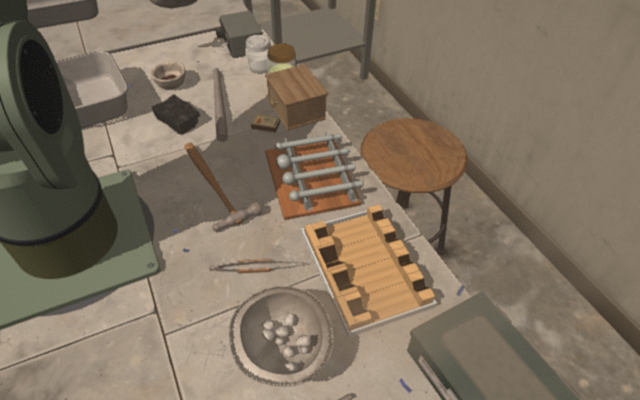

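The top view shows the rest with 4 punches (cols 230–310, rows 150–230) and the tray (cols 327–422, rows 162–232). The scene view shows nothing between them. I'll enlarge the top crop.

```bash
python3 - <<'E'
from h import *
i=cv2.imread("pics/top0.png")[140:245,220:430]
cv2.imwrite("pics/c1.png",cv2.resize(i,None,fx=3.8,fy=3.8,interpolation=cv2.INTER_CUBIC))
E
```

```text
(no output)
```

View pics/c1.png

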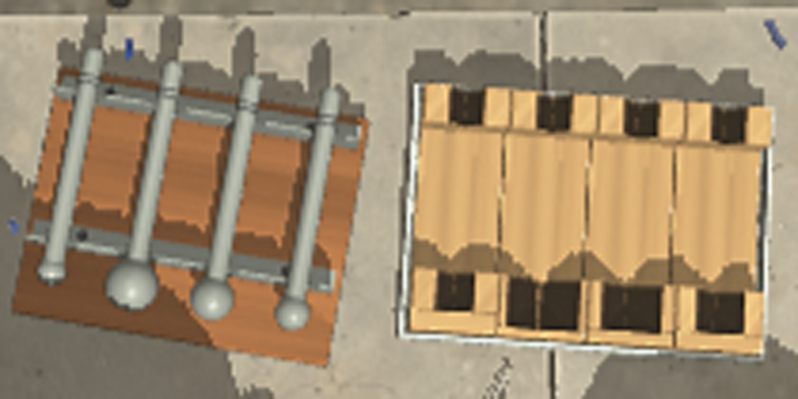

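```bash
python3 - <<'E'
from h import *
f=lambda L:np.array(L)/3.8+[220,140]
b=ray("top",f([(51,271),(131,285),(212,298),(291,313)]),.036)
e=ray("top",f([(92,52),(173,63),(251,77),(330,90)]),.036)
for n,p,q in zip("ADCB",b,e):
    d=q-p;print(n,p.round(4),q.round(4),np.linalg.norm(d).round(4),np.degrees(np.arctan2(d[1],d[0])).round(1))
z=.028
t=ray("top",f([(456,292),(543,303),(632,309),(720,312)]),z); s=ray("top",f([(467,106),(555,112),(641,119),(729,125)]),z)
for n,p,q in zip("ADCB",t,s):
    d=q-p;print(n,p.round(4),q.round(4),np.linalg.norm(d).round(4),np.degrees(np.arctan2(d[1],d[0])).round(1))
print(np.diff(b[:,:2],axis=0),np.diff(s[:,:2],axis=0))
R=cv2.Rodrigues
K,V=cal("wrist");s=monitor.read_state();c=-V[:3,:3].T@V[:3,3];print(c-s["ee_pos"], s["tcp_rot"])
E
```

```text
A [0.4158 0.0414 0.036 ] [0.542  0.0193 0.036 ] 0.1282 -9.9
D [ 0.4073 -0.0038  0.036 ] [ 0.5351 -0.0273  0.036 ] 0.1299 -10.4
C [ 0.3994 -0.0495  0.036 ] [ 0.5264 -0.072   0.036 ] 0.129 -10.1
B [ 0.3904 -0.094   0.036 ] [ 0.5183 -0.1173  0.036 ] 0.13 -10.3
A [ 0.4019 -0.1879  0.028 ] [ 0.5098 -0.1965  0.028 ] 0.1083 -4.5
D [ 0.395  -0.2374  0.028 ] [ 0.5057 -0.2474  0.028 ] 0.1112 -5.1
C [ 0.391  -0.2881  0.028 ] [ 0.5011 -0.2971  0.028 ] 0.1105 -4.7
B [ 0.3887 -0.3384  0.028 ] [ 0.497 -0.348  0.028] 0.1087 -5.1
[[-0.00845902 -0.04518161]
 [-0.00788862 -0.04568615]
 [-0.00899574 -0.04449713]] [[-0.00407312 -0.05090746]
 [-0.00464932 -0.04972731]
 [-0.00407276 -0.05090303]]
[-0.07607285  0.02452979  0.11970628] [-3.14081781e+00 -9.12724600e-07  2.83072930e+00]
```

The balls run A, D, C, B from left to right, and the cradles are in the same order. I'll move above the gap between the rest and the tray for one close look at both.

Call:
{"name": "move_arm", "arguments": {
  "deltas": [
    [0,0,-0.133,-0.34,-0.256,0,0.42],
    [0,0,-0.133,-0.34,-0.256,0,0.42],
    [0,0,-0.133,-0.34,-0.256,0,0.42],
    [0,0,-0.133,-0.34,-0.256,0,0.42],
    [0,0,-0.133,-0.34,-0.256,0,0.42],
    [0,0,-0.133,-0.34,-0.256,0,0.42],
    [0,0,-0.133,-0.34,-0.256,0,0.42],
    [0,0,-0.133,-0.484,-0.577,0.053,0.42],
    [0,0,-0.133,-0.484,-0.577,0.053,0.42],
    [0,0,-0.133,-0.484,-0.577,0.053,0.42],
    [0,0,-0.133,-0.484,-0.577,0.053,0.42],
    [0,0,-0.133,-0.484,-0.577,0.053,0.42],
    [0,0,-0.133,-0.484,-0.577,0.053,0.42],
    [0,0,-0.133,-0.484,-0.577,0.053,0.42],
    [0,0,-0.133,-0.484,-0.577,0.053,0.42],
    [0,0,-0.133,-0.484,-0.577,0.053,0.42],
    [0,0,-0.133,-0.484,-0.577,0.053,0.42]
  ],
  "newtons": 40
}}

```text
time: 2.28
ee_pos: [0.4603, -0.1495, 0.2006]
tcp_rot: [-3.141, 0.0, 2.965]
wrist_force: [-0.1, -0.1, 0.3]
gripper_width: 0.0359
```

```bash
python3 - <<'E'
from h import *
s=monitor.read_state();print(s["time"],s["ee_pos"].round(4),np.round(s["tcp_rot"],4),s["gripper_width"],np.round(s["joint_positions"],2),np.abs(s["qvel"]).max())
K,V=cal("wrist");i=optics.snapshot("wrist");np.savez("w1.npz",K=K,V=V)
cv2.imwrite("pics/w1.png",i)
E
```

```text
2.275 [ 0.4603 -0.1495  0.2006] [-3.1408e+00  1.0000e-04  2.9650e+00] 0.03589541757792119 [ 0.36  0.66 -0.2   1.88  0.21  0.63  1.42] 0.0036373867938029607
```

View pics/w1.png

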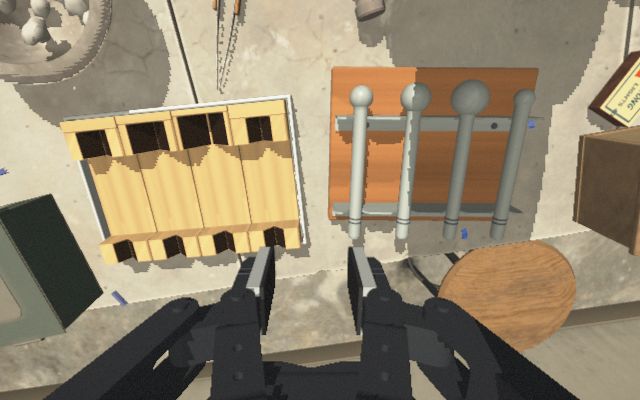

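The wrist view shows the tray (cols 60–300, rows 95–262) and the punches, with balls near row 97 at cols 361 (B), 415 (C), 470 (D) and 524 (A), and ends near row 237. I'll zoom in for accurate points.

```bash
python3 - <<'E'
from h import *
i=cv2.imread("pics/w1.png")
cv2.imwrite("pics/w1t.png",cv2.resize(i[90:270,55:310],None,fx=3.1,fy=3.1,interpolation=cv2.INTER_CUBIC))
cv2.imwrite("pics/w1r.png",cv2.resize(i[70:250,325:545],None,fx=3.3,fy=3.3,interpolation=cv2.INTER_CUBIC))
E
```

```text
(no output)
```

View pics/w1t.png

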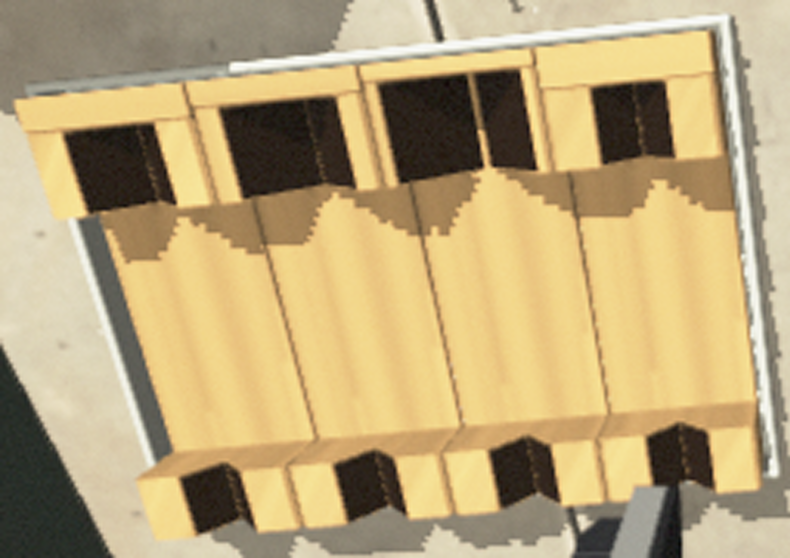

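View pics/w1r.png

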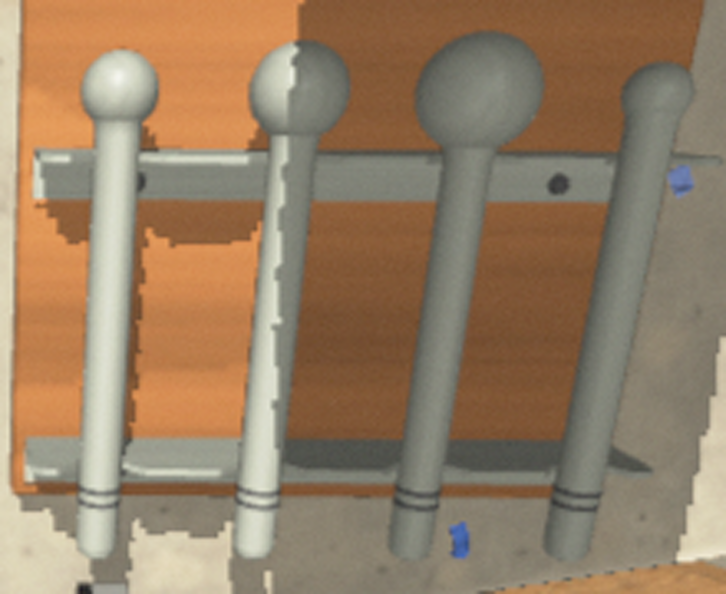

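```bash
python3 - <<'E'
from h import *
d=np.load("w1.npz");c=(d["K"],d["V"])
f=lambda L:(np.array(L)+.5)/3.3-.5+[325,70]
g=lambda L:(np.array(L)+.5)/3.1-.5+[55,90]
b=ray(0,f([(120,87),(299,89),(480,92),(658,94)]),.036,c);e=ray(0,f([(96,555),(253,555),(409,556),(566,556)]),.038,c)
for n,p,q in zip("BCDA",b,e):
    v=q-p;print(n,p.round(4),q.round(4),np.linalg.norm(v).round(4),np.degrees(np.arctan2(v[1],v[0])).round(2))
print("sp",np.linalg.norm(np.diff(b,axis=0),axis=1),"row dir",np.degrees(np.arctan2(*(b[3]-b[0])[[0,1]])))
Tc=[[(64,132),(153,125)],[(220,104),(337,97)],[(378,83),(522,72)],[(592,88),(665,82)]]
To=[[(86,212),(173,203)],[(238,198),(355,187)],[(397,182),(537,168)],[(604,164),(672,156)]]
Sf=[[(200,535),(248,520)],[(352,521),(405,512)],[(507,509),(558,499)]]
for base in (0,.003,.006):
    h=lambda L,z:ray(0,g(np.array(L).reshape(-1,2)),z+base,c).reshape(-1,2,3)
    A=h(Tc,.026);O=h(To,.026);S=h(Sf,.028)
    m=A.mean(1);o=O.mean(1);s=S.mean(1)
    print("base",base,"widths",np.linalg.norm(A[:,0]-A[:,1],axis=1).round(4),np.linalg.norm(O[:,0]-O[:,1],axis=1).round(4),"len",np.linalg.norm(m-o,axis=1).round(4))
    print(" sp",np.linalg.norm(np.diff(o[:,:2],axis=0),axis=1).round(4),"total",np.linalg.norm(o[3]-o[0]),"dir",np.degrees(np.arctan2(*(o[3]-o[0])[[0,1]])).round(2))
    print(" closed",m[:,:2].round(4).tolist(),"\n open",o[:,:2].round(4).tolist(),"\n sadfar",s[:,:2].round(4).tolist())
    v=s-o[:3];print(" ang",np.degrees(np.arctan2(v[:,1],v[:,0])).round(2),"L(107)",np.linalg.norm(v,axis=1).round(4))
E
```

```text
B [ 0.3912 -0.094   0.036 ] [ 0.5192 -0.1179  0.038 ] 0.1302 -10.61
C [ 0.3998 -0.049   0.036 ] [ 0.5273 -0.0728  0.038 ] 0.1297 -10.59
D [ 0.4087 -0.0034  0.036 ] [ 0.5357 -0.028   0.038 ] 0.1293 -10.94
A [0.4173 0.0414 0.036 ] [0.5438 0.0172 0.038 ] 0.1288 -10.84
sp [0.04579687 0.04640225 0.04565959] row dir 10.900176845507124
base 0 widths [0.0264 0.0341 0.0417 0.0211] [0.0267 0.0354 0.042  0.0202] len [0.0232 0.0267 0.028  0.0215]
 sp [0.0507 0.0514 0.0509] total 0.15302880918180997 dir 4.91
 closed [[0.3782, -0.3374], [0.3793, -0.286], [0.3819, -0.2355], [0.393, -0.1856]] 
 open [[0.4012, -0.3402], [0.4057, -0.2897], [0.4097, -0.2385], [0.4143, -0.1878]] 
 sadfar [[0.5074, -0.3488], [0.5126, -0.2974], [0.5171, -0.2465]]
 ang [-4.63 -4.14 -4.28] L(107) [0.1066 0.1071 0.1077]
base 0.003 widths [0.0261 0.0338 0.0413 0.0209] [0.0264 0.035  0.0415 0.02  ] len [0.023  0.0264 0.0277 0.0213]
 sp [0.0502 0.0509 0.0504] total 0.15146898345657442 dir 4.91
 closed [[0.3782, -0.3353], [0.3793, -0.2845], [0.3819, -0.2345], [0.3928, -0.1851]] 
 open [[0.401, -0.3381], [0.4055, -0.2881], [0.4094, -0.2374], [0.414, -0.1872]] 
 sadfar [[0.5061, -0.3466], [0.5112, -0.2958], [0.5157, -0.2454]]
 ang [-4.62 -4.13 -4.27] L(107) [0.1055 0.106  0.1066]
base 0.006 widths [0.0259 0.0334 0.0409 0.0207] [0.0261 0.0347 0.0411 0.0198] len [0.0228 0.0261 0.0274 0.021 ]
 sp [0.0497 0.0504 0.0499] total 0.14990915773133884 dir 4.91
 closed [[0.3782, -0.3333], [0.3794, -0.2829], [0.3819, -0.2335], [0.3927, -0.1846]] 
 open [[0.4008, -0.336], [0.4052, -0.2866], [0.4091, -0.2364], [0.4137, -0.1867]] 
 sadfar [[0.5049, -0.3444], [0.5099, -0.2941], [0.5143, -0.2442]]
 ang [-4.61 -4.13 -4.27] L(107) [0.1044 0.1049 0.1055]
```

```bash
cat > d.py <<'E'
import sys
from h import *
from scipy.spatial.transform import Rotation as Ro
s=monitor.read_state();R=Ro.from_euler("xyz",s["tcp_rot"])
print("t",round(float(s["time"]),2),s["ee_pos"].round(4),np.round(s["tcp_rot"],4),"F",np.round(s["wrist_force"],2),"w",round(float(s["gripper_width"]),4))
for a in sys.argv[1:]:
    x,y,z,yw=map(float,a.split(","))
    w=(R.inv()*Ro.from_euler("xyz",[np.pi,0,np.radians(yw)])).as_rotvec(); p=R.inv().apply(np.array([x,y,z])-s["ee_pos"])
    print(a,np.round([*w,*p],4).tolist())
E
python3 d.py .4716,.0310,.12,169.3 .4716,.0310,.085,169.3
```

```text
t 2.33 [ 0.4603 -0.1496  0.2006] [-3.1408e+00  1.0000e-04  2.9649e+00] F [ 0.07 -1.08 -0.6 ] w 0.0357
.4716,.0310,.12,169.3 [-0.0008, 0.0001, 0.01, 0.0206, 0.1798, 0.0804]
.4716,.0310,.085,169.3 [-0.0008, 0.0001, 0.01, 0.0206, 0.1798, 0.1154]
```

Call:
{"name": "move_arm", "arguments": {
  "deltas": [
    [0,0,0.01,0.021,0.18,0.08,0.42],
    [0,0,0.01,0.021,0.18,0.08,0.42],
    [0,0,0.01,0.021,0.18,0.08,0.42],
    [0,0,0.01,0.021,0.18,0.08,0.42],
    [0,0,0.01,0.021,0.18,0.115,0.42],
    [0,0,0.01,0.021,0.18,0.115,0.42],
    [0,0,0.01,0.021,0.18,0.115,0.42]
  ]
}}

```text
time: 3.2
ee_pos: [0.4715, 0.0308, 0.0864]
tcp_rot: [-3.141, 0.001, 2.954]
wrist_force: [0.3, -1.1, 1.0]
gripper_width: 0.0358
```

```bash
python3 d.py .4716,.0310,.042,169.3; python3 - <<'E'
from h import *
i=optics.snapshot("wrist");K,V=cal("wrist");np.savez("w2.npz",K=K,V=V)
cv2.imwrite("pics/w2.png",i)
p=np.array([.4166,.0414,.036]);u=np.array([.9826,-.1857,0])
print(proj(0,[p,p+.056*u,p+.13*u],(K,V)).round(1).tolist())
E
```

```text
t 3.2 [0.4715 0.0308 0.0864] [-3.1408e+00  6.0000e-04  2.9541e+00] F [ 0.3  -1.13  0.99] w 0.0358
.4716,.0310,.042,169.3 [-0.0008, 0.0006, -0.0007, -0.0001, 0.0003, 0.0444]
[[310.9, 141.0], [311.1, 237.9], [311.3, 341.1]]
```

View pics/w2.png

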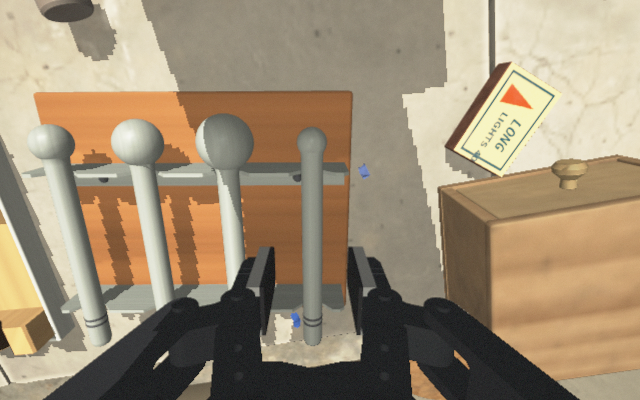

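The punch lies exactly where predicted: ball at (312,141), end at (312,341). I'll descend and grip.

Call:
{"name": "move_arm", "arguments": {
  "deltas": [
    [0,0,0,0,0,0.03,0.42],
    [0,0,0,0,0,0.0444,0.42],
    [0,0,0,0,0,0.0444,0.42],
    [0,0,0,0,0,0.0444,0.1],
    [0,0,0,0,0,0.0444,0.05],
    [0,0,0,0,0,0.0444,0.05],
    [0,0,0,0,0,0.0444,0.05],
    [0,0,0,0,0,0.0444,0.05]
  ]
}}

```text
time: 4.25
ee_pos: [0.4721, 0.0311, 0.0428]
tcp_rot: [3.142, 0.002, 2.954]
wrist_force: [-1.0, 1.5, 7.8]
gripper_width: 0.0103
```

```bash
python3 d.py .4716,.0310,.11,169.3 .4601,-.1917,.11,175.2 .4601,-.1917,.06,175.2 .4601,-.1917,.045,175.2
```

```text
t 4.25 [0.4721 0.0311 0.0428] [3.1415e+00 2.3000e-03 2.9544e+00] F [-1.02  1.46  7.78] w 0.0103
.4716,.0310,.11,169.3 [0.0001, 0.0023, -0.0004, 0.0003, -0.0001, -0.0672]
.4601,-.1917,.11,175.2 [-0.0, 0.0024, -0.1034, -0.0299, -0.2211, -0.0672]
.4601,-.1917,.06,175.2 [-0.0, 0.0024, -0.1034, -0.0298, -0.2211, -0.0172]
.4601,-.1917,.045,175.2 [-0.0, 0.0024, -0.1034, -0.0297, -0.2211, -0.0022]
```

Width is 10.3 mm and there is an upward force of 8 N, so the pads may be riding high on the shank. I'll do a small test lift.

Call:
{"name": "move_arm", "arguments": {
  "deltas": [
    [0,0,0,0,0,-0.005,0.05],
    [0,0,0,0,0,-0.015,0.05],
    [0,0,0,0,0,-0.025,0.05],
    [0,0,0,0,0,-0.025,0.05]
  ]
}}

```text
time: 4.75
ee_pos: [0.4723, 0.031, 0.0687]
tcp_rot: [3.141, 0.004, 2.954]
wrist_force: [0.4, -0.0, -1.2]
gripper_width: 0.0102
```

```bash
python3 d.py ; python3 - <<'E'
from h import *
cv2.imwrite("pics/w3.png",optics.snapshot("wrist"));s=optics.snapshot("scene")[90:290,220:460];cv2.imwrite("pics/s3.png",cv2.resize(s,None,fx=3,fy=3,interpolation=cv2.INTER_CUBIC))
K,V=cal("wrist");p=np.array([.4166,.0414,.066]);u=np.array([.9826,-.1857,0])
print(proj(0,[p,p+.056*u,p+.13*u],(K,V)).round(1).tolist())
E
```

```text
t 4.75 [0.4723 0.031  0.0687] [3.1411 0.0036 2.9542] F [ 0.44 -0.04 -1.17] w 0.0102
[[310.2, 158.1], [310.5, 284.8], [310.8, 410.5]]
```

View pics/w3.png

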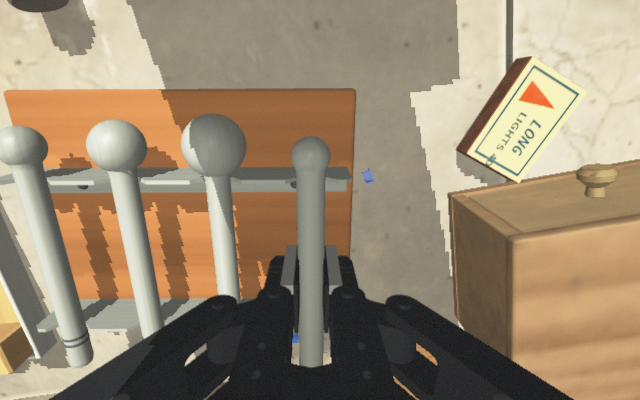

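```bash
python3 - <<'E'
from h import *
u=np.array([.9826,-.1857,0]);i=cv2.imread("pics/w3.png")
for z in (.056,.059,.062,.065): print(z,proj("wrist",[.4168,.0414,z]).round(1),321*.016/(-(cal("wrist")[1]@[.4168,.0414,z,1])[2])*-1)
g=cv2.medianBlur(cv2.cvtColor(i,6),3)[120:200,270:350]
print(cv2.HoughCircles(g,cv2.HOUGH_GRADIENT,1,50,param1=80,param2=10,minRadius=15,maxRadius=24))
E
python3 d.py .4601,-.1917,.11,175.2 .4601,-.1917,.055,175.2 .4601,-.1917,.045,175.2
```

```text
0.056 [[310.3 153.9]] 38.82152012856989
0.059 [[310.3 155.2]] 39.67563637566143
0.062 [[310.3 156.6]] 40.568181089751846
0.065 [[310.3 158.1]] 41.5018074212441
[[[38.5 37.5 17.2]]]
t 4.85 [0.472  0.0311 0.0679] [3.1414e+00 2.6000e-03 2.9543e+00] F [ 0.18  0.24 -0.99] w 0.0106
.4601,-.1917,.11,175.2 [0.0001, 0.0026, -0.1035, -0.0298, -0.2211, -0.0421]
.4601,-.1917,.055,175.2 [0.0001, 0.0026, -0.1035, -0.0297, -0.2211, 0.0129]
.4601,-.1917,.045,175.2 [0.0001, 0.0026, -0.1035, -0.0297, -0.2211, 0.0229]
```

View pics/s3.png

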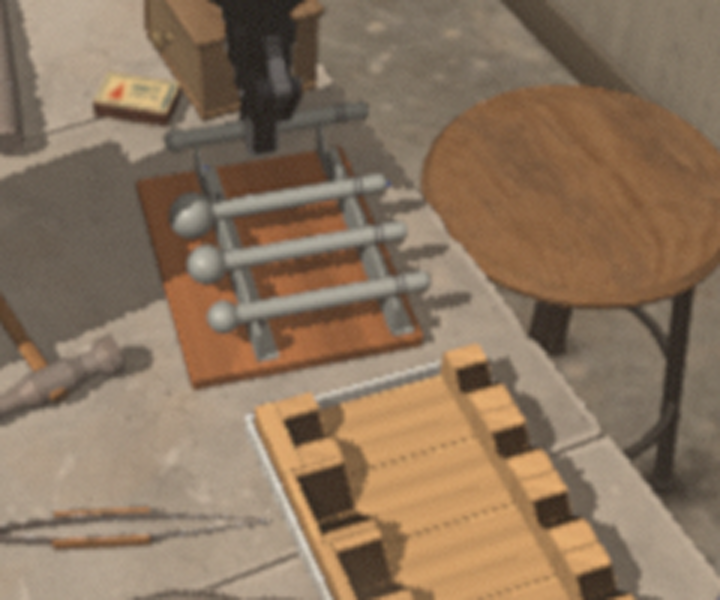

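Punch A is held level in the air. Next I'll carry it over cradle A.

Call:
{"name": "move_arm", "arguments": {
  "deltas": [
    [0,0.0026,0,0,0,-0.042,0.05],
    [0,0.0026,-0.02,-0.005,-0.04,-0.042,0.05],
    [0,0.0026,-0.05,-0.013,-0.1,-0.042,0.05],
    [0,0.0026,-0.08,-0.022,-0.16,-0.042,0.05],
    [0,0.0026,-0.1035,-0.0298,-0.205,-0.042,0.05],
    [0,0.0026,-0.1035,-0.0298,-0.2211,-0.042,0.05],
    [0,0.0026,-0.1035,-0.0298,-0.2211,-0.02,0.05],
    [0,0.0026,-0.1035,-0.0298,-0.2211,0.01,0.05],
    [0,0.0026,-0.1035,-0.0298,-0.2211,0.02,0.05],
    [0,0.0026,-0.1035,-0.0298,-0.2211,0.02,0.05]
  ]
}}

```text
time: 6.1
ee_pos: [0.4602, -0.1912, 0.0478]
tcp_rot: [3.141, -0.001, 3.058]
wrist_force: [-0.4, 0.1, -0.6]
gripper_width: 0.0105
```

```bash
python3 d.py .4601,-.1917,.038,175.2 .4601,-.1917,.036,175.2; python3 - <<'E'
from h import *
i=optics.snapshot("wrist");cv2.imwrite("pics/w4.png",i)
o=np.array([.4043,-.187,.0]);u=np.array([.9965,-.0837,0]);v=np.array([.0837,.9965,0])
print(proj("wrist",[o+[0,0,.041],o+10*u/1000+[0,0,.0275],o+.01*u+.0115*v+[0,0,.0275],o+.01*u-.0115*v+[0,0,.0275]]).round(1).tolist())
E
```

```text
t 6.1 [ 0.4602 -0.1912  0.0478] [ 3.1412e+00 -9.0000e-04  3.0585e+00] F [-0.39  0.1  -0.61] w 0.0105
.4601,-.1917,.038,175.2 [0.0004, -0.0009, 0.0007, 0.0, -0.0005, 0.0098]
.4601,-.1917,.036,175.2 [0.0004, -0.0009, 0.0007, 0.0, -0.0005, 0.0118]
[[309.9, 155.7], [310.0, 172.3], [335.6, 172.2], [284.4, 172.3]]
```

View pics/w4.png

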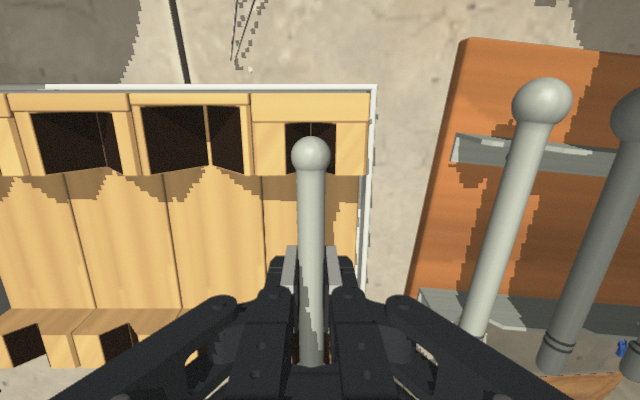

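The ball (311,153) is centred on the trough (286–336). I'll lower gently.

Call:
{"name": "move_arm", "arguments": {
  "deltas": [
    [0,0,0,0,-0.0003,0.006,0.05],
    [0,0,0,0,-0.0003,0.009,0.05],
    [0,0,0,0,-0.0003,0.01,0.05],
    [0,0,0,0,-0.0003,0.01,0.05]
  ]
}}

```text
time: 6.65
ee_pos: [0.4604, -0.1917, 0.0384]
tcp_rot: [3.141, 0.0, 3.058]
wrist_force: [-0.1, -0.6, -0.7]
gripper_width: 0.0103
```

```bash
python3 d.py
```

```text
t 6.65 [ 0.4604 -0.1917  0.0384] [3.1415e+00 1.0000e-04 3.0582e+00] F [-0.07 -0.64 -0.68] w 0.0103
```

Call:
{"name": "move_arm", "arguments": {
  "deltas": [
    [0,0,0,0,0,0.0015,0.05],
    [0,0,0,0,0,0.0015,0.05]
  ]
}}

```text
time: 6.9
ee_pos: [0.4604, -0.1917, 0.0369]
tcp_rot: [3.141, 0.0, 3.058]
wrist_force: [0.4, 0.7, -0.8]
gripper_width: 0.0099
```

Call:
{"name": "move_arm", "arguments": {
  "deltas": [
    [0,0,0,0,0,0.0015,0.05],
    [0,0,0,0,0,0.0015,0.05]
  ]
}}

```text
time: 7.15
ee_pos: [0.4605, -0.1915, 0.0359]
tcp_rot: [3.141, 0.001, 3.058]
wrist_force: [-2.4, 2.0, 14.3]
gripper_width: 0.0104
```

Contact is at TCP z ≈ 0.0362. I'll ease off 0.5 mm, open and rise.

Call:
{"name": "move_arm", "arguments": {
  "deltas": [
    [0,0,0,0,0,-0.0003,0.05],
    [0,0,0,0,0,-0.0003,0.05],
    [0,0,0,0,0,-0.0003,0.15],
    [0,0,0,0,0,-0.0003,0.25],
    [0,0,0,0,0,-0.0003,0.42],
    [0,0,0,0,0,-0.0003,0.42],
    [0,0,0,0,0,-0.0003,0.42],
    [0,0,0,0,0,-0.02,0.42],
    [0,0,0,0,0,-0.05,0.42],
    [0,0,0,0,0,-0.05,0.42]
  ]
}}

```text
time: 8.4
ee_pos: [0.4611, -0.1919, 0.0874]
tcp_rot: [-3.141, 0.003, 3.058]
wrist_force: [-0.8, -0.4, -0.5]
gripper_width: 0.036
```

```bash
python3 d.py .4416,-.0099,.1,169.3 .4416,-.0099,.042,169.3; python3 - <<'E'
from h import *
i=optics.snapshot("wrist");cv2.imwrite("pics/w5.png",i)
o=np.array([.4043,-.187,.0275]);u=np.array([.9965,-.0837,0])
print(proj("wrist",[o,o+.13*u]).round(1).tolist())
E
```

```text
t 8.4 [ 0.4611 -0.1919  0.0874] [-3.1411e+00  3.1000e-03  3.0581e+00] F [-0.75 -0.43 -0.47] w 0.036
.4416,-.0099,.1,169.3 [-0.0004, 0.0031, 0.1033, 0.0345, 0.1797, -0.0128]
.4416,-.0099,.042,169.3 [-0.0004, 0.0031, 0.1033, 0.0347, 0.1798, 0.0452]
[[310.6, 137.7], [310.9, 331.3]]
```

View pics/w5.png

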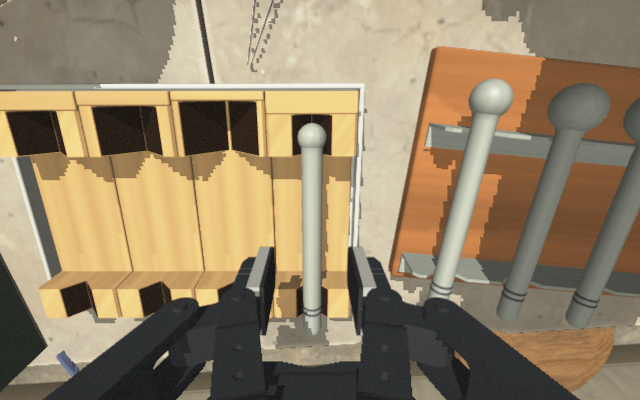

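Punch A lies in cradle A with ball (312,136) and end (312,332), on the axis. Now D.

Call:
{"name": "move_arm", "arguments": {
  "deltas": [
    [0,0.003,0.04,0.01,0.05,-0.013,0.42],
    [0,0.003,0.08,0.022,0.11,-0.013,0.42],
    [0,0.003,0.103,0.0345,0.17,-0.013,0.42],
    [0,0.003,0.103,0.0345,0.18,-0.013,0.42],
    [0,0.003,0.103,0.0345,0.18,-0.013,0.42],
    [0,0.003,0.103,0.0345,0.18,0.015,0.42],
    [0,0.003,0.103,0.0345,0.18,0.035,0.42],
    [0,0.003,0.103,0.0345,0.18,0.0452,0.42],
    [0,0.003,0.103,0.0345,0.18,0.0452,0.42],
    [0,0.003,0.103,0.0345,0.18,0.0452,0.1],
    [0,0.003,0.103,0.0345,0.18,0.0452,0.05],
    [0,0.003,0.103,0.0345,0.18,0.0452,0.05],
    [0,0.003,0.103,0.0345,0.18,0.0452,0.05],
    [0,0.003,0.103,0.0345,0.18,0.0452,0.05]
  ]
}}

```text
time: 10.2
ee_pos: [0.4416, -0.0097, 0.0414]
tcp_rot: [-3.141, -0.0, 2.955]
wrist_force: [0.0, -2.3, 7.5]
gripper_width: 0.0105
```

```bash
python3 d.py .4416,-.0099,.11,169.3 .4340,-.2402,.11,175.2 .4340,-.2402,.045,175.2
```

```text
t 10.2 [ 0.4416 -0.0097  0.0414] [-3.1413e+00 -4.0000e-04  2.9549e+00] F [ 0.01 -2.32  7.46] w 0.0105
.4416,-.0099,.11,169.3 [-0.0003, -0.0004, 0.0, 0.0, -0.0002, -0.0686]
.4340,-.2402,.11,175.2 [-0.0003, -0.0004, -0.1029, -0.0353, -0.2279, -0.0685]
.4340,-.2402,.045,175.2 [-0.0003, -0.0004, -0.1029, -0.0353, -0.2279, -0.0035]
```

Call:
{"name": "move_arm", "arguments": {
  "deltas": [
    [0,0,0,0,0,-0.025,0.05],
    [0,0,0,0,0,-0.068,0.05],
    [0,0,-0.02,-0.006,-0.04,-0.068,0.05],
    [0,0,-0.05,-0.015,-0.1,-0.068,0.05],
    [0,0,-0.08,-0.024,-0.16,-0.068,0.05],
    [0,0,-0.103,-0.0353,-0.21,-0.068,0.05],
    [0,0,-0.103,-0.0353,-0.228,-0.068,0.05],
    [0,0,-0.103,-0.0353,-0.228,-0.04,0.05],
    [0,0,-0.103,-0.0353,-0.228,-0.015,0.05],
    [0,0,-0.103,-0.0353,-0.228,-0.006,0.05],
    [0,0,-0.103,-0.0353,-0.228,-0.006,0.05]
  ]
}}

```text
time: 11.58
ee_pos: [0.434, -0.2401, 0.0475]
tcp_rot: [-3.142, -0.001, 3.058]
wrist_force: [-0.7, -1.1, -2.0]
gripper_width: 0.0108
```

```bash
python3 d.py .4340,-.2402,.038,175.2; python3 - <<'E'
from h import *
i=optics.snapshot("wrist");cv2.imwrite("pics/w6.png",i[60:400,100:560])
E
```

```text
t 11.57 [ 0.434  -0.2401  0.0475] [-3.1415e+00 -9.0000e-04  3.0583e+00] F [-0.66 -1.09 -2.04] w 0.0108
.4340,-.2402,.038,175.2 [-0.0001, -0.0009, 0.0005, -0.0, -0.0001, 0.0095]
```

View pics/w6.png

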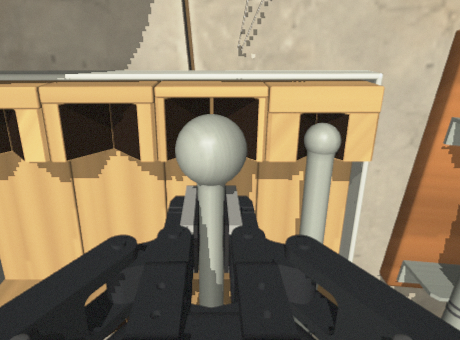

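D's ball (311,209 in full-image pixels) is centred on the largest trough. I'll lower it.

Call:
{"name": "move_arm", "arguments": {
  "deltas": [
    [0,0,0,0,0,0.006,0.05],
    [0,0,0,0,0,0.01,0.05],
    [0,0,0,0,0,0.011,0.05],
    [0,0,0,0,0,0.011,0.05]
  ]
}}

```text
time: 12.12
ee_pos: [0.4342, -0.2403, 0.037]
tcp_rot: [-3.141, -0.0, 3.058]
wrist_force: [-0.3, 0.4, -1.9]
gripper_width: 0.0101
```

Call:
{"name": "move_arm", "arguments": {
  "deltas": [
    [0,0,0,0,0,0.001,0.05],
    [0,0,0,0,0,0.001,0.05]
  ]
}}

```text
time: 12.38
ee_pos: [0.4342, -0.2403, 0.036]
tcp_rot: [-3.141, -0.0, 3.058]
wrist_force: [0.2, 0.2, -2.2]
gripper_width: 0.0104
```

Call:
{"name": "move_arm", "arguments": {
  "deltas": [
    [0,0,0,0,0,0.001,0.05],
    [0,0,0,0,0,0.001,0.05]
  ]
}}

```text
time: 12.62
ee_pos: [0.4342, -0.2402, 0.0351]
tcp_rot: [-3.141, -0.0, 3.058]
wrist_force: [0.1, 0.9, 0.1]
gripper_width: 0.0103
```

Contact has just begun. I'll go 0.5 mm further and read the force.

Call:
{"name": "move_arm", "arguments": {
  "deltas": [
    [0,0,0,0,0,0.0006,0.05],
    [0,0,0,0,0,0.0006,0.05]
  ]
}}

```text
time: 12.88
ee_pos: [0.4343, -0.2401, 0.0347]
tcp_rot: [-3.141, 0.0, 3.058]
wrist_force: [-0.6, 1.8, 8.0]
gripper_width: 0.0104
```

Call:
{"name": "move_arm", "arguments": {
  "deltas": [
    [0,0,0,0,0,0,0.12],
    [0,0,0,0,0,0,0.2],
    [0,0,0,0,0,0,0.42],
    [0,0,0,0,0,0,0.42],
    [0,0,0,0,0,0,0.42],
    [0,0,0,0,0,-0.02,0.42],
    [0,0,0,0,0,-0.055,0.42],
    [0,0,0,0,0,-0.055,0.42]
  ]
}}

```text
time: 13.88
ee_pos: [0.4349, -0.2406, 0.0915]
tcp_rot: [-3.14, 0.003, 3.058]
wrist_force: [0.6, 0.2, -2.0]
gripper_width: 0.0362
```

```bash
python3 d.py .4410,-.0570,.1,169.3 .4410,-.0570,.042,169.3; python3 - <<'E'
from h import *
i=optics.snapshot("wrist");cv2.imwrite("pics/w7.png",i)
E
```

```text
t 13.88 [ 0.4349 -0.2406  0.0915] [-3.1402e+00  3.0000e-03  3.0579e+00] F [ 0.56  0.17 -1.95] w 0.0362
.4410,-.0570,.1,169.3 [-0.0013, 0.0031, 0.1031, 0.0093, 0.1834, -0.0088]
.4410,-.0570,.042,169.3 [-0.0013, 0.0031, 0.1031, 0.0094, 0.1835, 0.0492]
```

View pics/w7.png

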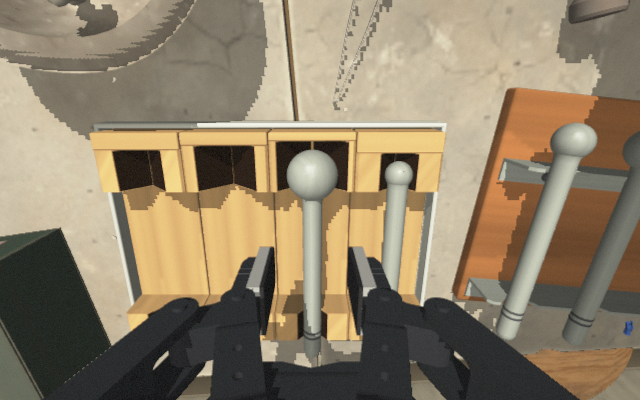

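D is seated: ball at (312,175) in its trough, shank in the saddle. Now C.

Call:
{"name": "move_arm", "arguments": {
  "deltas": [
    [0,0.003,0.04,0.002,0.05,-0.009,0.42],
    [0,0.003,0.08,0.005,0.11,-0.009,0.42],
    [0,0.003,0.103,0.0093,0.17,-0.009,0.42],
    [0,0.003,0.103,0.0093,0.1835,-0.009,0.42],
    [0,0.003,0.103,0.0093,0.1835,-0.009,0.42],
    [0,0.003,0.103,0.0093,0.1835,0.02,0.42],
    [0,0.003,0.103,0.0093,0.1835,0.04,0.42],
    [0,0.003,0.103,0.0093,0.1835,0.049,0.42],
    [0,0.003,0.103,0.0093,0.1835,0.049,0.42],
    [0,0.003,0.103,0.0093,0.1835,0.049,0.1],
    [0,0.003,0.103,0.0093,0.1835,0.049,0.05],
    [0,0.003,0.103,0.0093,0.1835,0.049,0.05],
    [0,0.003,0.103,0.0093,0.1835,0.049,0.05],
    [0,0.003,0.103,0.0093,0.1835,0.049,0.05]
  ]
}}

```text
time: 15.68
ee_pos: [0.441, -0.0567, 0.0416]
tcp_rot: [-3.141, -0.0, 2.955]
wrist_force: [0.7, 1.3, 7.0]
gripper_width: 0.0101
```

```bash
python3 d.py .4410,-.0570,.11,169.3 .4377,-.2911,.11,175.2 .4377,-.2911,.045,175.2
```

```text
t 15.68 [ 0.441  -0.0567  0.0416] [-3.1410e+00 -3.0000e-04  2.9553e+00] F [0.71 1.3  6.97] w 0.0101
.4410,-.0570,.11,169.3 [-0.0006, -0.0003, 0.0004, -0.0, -0.0003, -0.0684]
.4377,-.2911,.11,175.2 [-0.0006, -0.0003, -0.1025, -0.0401, -0.231, -0.0683]
.4377,-.2911,.045,175.2 [-0.0006, -0.0003, -0.1025, -0.0402, -0.231, -0.0033]
```

Call:
{"name": "move_arm", "arguments": {
  "deltas": [
    [0,0,0,0,0,-0.025,0.05],
    [0,0,0,0,0,-0.068,0.05],
    [0,0,-0.02,-0.007,-0.04,-0.068,0.05],
    [0,0,-0.05,-0.017,-0.1,-0.068,0.05],
    [0,0,-0.08,-0.028,-0.16,-0.068,0.05],
    [0,0,-0.1025,-0.04,-0.213,-0.068,0.05],
    [0,0,-0.1025,-0.04,-0.231,-0.068,0.05],
    [0,0,-0.1025,-0.04,-0.231,-0.04,0.05],
    [0,0,-0.1025,-0.04,-0.231,-0.015,0.05],
    [0,0,-0.1025,-0.04,-0.231,-0.006,0.05],
    [0,0,-0.1025,-0.04,-0.231,-0.006,0.05]
  ]
}}

```text
time: 17.05
ee_pos: [0.4375, -0.2908, 0.0478]
tcp_rot: [-3.141, -0.001, 3.058]
wrist_force: [0.4, 0.1, -1.6]
gripper_width: 0.0105
```

```bash
python3 d.py .4377,-.2911,.038,175.2; python3 - <<'E'
from h import *
i=optics.snapshot("wrist");cv2.imwrite("pics/w8.png",i)
b=cv2.inRange(i,(0,0,0),(45,45,45))[90:190]
for r in range(10,100,12): 
    x=np.flatnonzero(b[r,200:420])+200; print(r+90, [ (int(q[0]),int(q[-1])) for q in np.split(x,np.flatnonzero(np.diff(x)>3)+1) if len(q)])
E
```

```text
t 17.05 [ 0.4375 -0.2908  0.0478] [-3.1411e+00 -9.0000e-04  3.0582e+00] F [ 0.39  0.07 -1.65] w 0.0105
.4377,-.2911,.038,175.2 [-0.0005, -0.0009, 0.0003, -0.0002, -0.0003, 0.0098]
100 []
112 []
124 []
136 []
148 [(272, 341), (380, 409), (415, 419)]
160 [(200, 204), (208, 217), (224, 226), (273, 329), (336, 339), (344, 345), (349, 349), (379, 398)]
172 [(200, 209), (213, 218), (222, 225), (273, 286), (339, 344), (379, 390)]
184 [(200, 207), (213, 214), (222, 227), (274, 280), (347, 347), (378, 387)]
```

View pics/w8.png

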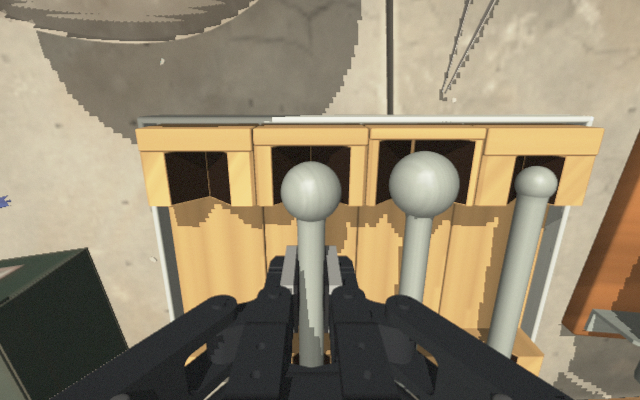

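C's ball (311,191) is centred on its trough (272–350). I'll lower it.

Call:
{"name": "move_arm", "arguments": {
  "deltas": [
    [0,0,0,0,0,0.006,0.05],
    [0,0,0,0,0,0.01,0.05],
    [0,0,0,0,0,0.0115,0.05],
    [0,0,0,0,0,0.0115,0.05]
  ]
}}

```text
time: 17.6
ee_pos: [0.4377, -0.291, 0.0368]
tcp_rot: [-3.141, -0.0, 3.058]
wrist_force: [-0.2, -0.3, -1.6]
gripper_width: 0.0108
```

Call:
{"name": "move_arm", "arguments": {
  "deltas": [
    [0,0,0,0,0,0.001,0.05],
    [0,0,0,0,0,0.001,0.05]
  ]
}}

```text
time: 17.85
ee_pos: [0.4377, -0.291, 0.0358]
tcp_rot: [-3.141, -0.0, 3.058]
wrist_force: [-0.5, 0.3, -2.4]
gripper_width: 0.0108
```

Call:
{"name": "move_arm", "arguments": {
  "deltas": [
    [0,0,0,0,0,0.001,0.05],
    [0,0,0,0,0,0.001,0.05]
  ]
}}

```text
time: 18.1
ee_pos: [0.4377, -0.291, 0.035]
tcp_rot: [-3.141, -0.0, 3.058]
wrist_force: [-0.3, 1.6, 3.9]
gripper_width: 0.0102
```

Call:
{"name": "move_arm", "arguments": {
  "deltas": [
    [0,0,0,0,0,0.0005,0.05],
    [0,0,0,0,0,0.0005,0.05]
  ]
}}

```text
time: 18.35
ee_pos: [0.4378, -0.291, 0.0349]
tcp_rot: [-3.14, 0.0, 3.058]
wrist_force: [-2.1, 1.2, 10.2]
gripper_width: 0.0106
```

Seated. I'll release and rise.

Call:
{"name": "move_arm", "arguments": {
  "deltas": [
    [0,0,0,0,0,0,0.12],
    [0,0,0,0,0,0,0.2],
    [0,0,0,0,0,0,0.42],
    [0,0,0,0,0,0,0.42],
    [0,0,0,0,0,0,0.42],
    [0,0,0,0,0,-0.02,0.42],
    [0,0,0,0,0,-0.055,0.42],
    [0,0,0,0,0,-0.055,0.42]
  ]
}}

```text
time: 19.35
ee_pos: [0.4384, -0.2914, 0.0917]
tcp_rot: [-3.139, 0.003, 3.058]
wrist_force: [0.6, 0.1, -0.9]
gripper_width: 0.0357
```

```bash
python3 d.py .4411,-.1035,.1,169.3 .4411,-.1035,.042,169.3
```

```text
t 19.35 [ 0.4384 -0.2914  0.0917] [-3.1392e+00  2.9000e-03  3.0578e+00] F [ 0.56  0.12 -0.85] w 0.0357
.4411,-.1035,.1,169.3 [-0.0022, 0.0031, 0.1029, 0.0131, 0.1875, -0.0088]
.4411,-.1035,.042,169.3 [-0.0022, 0.0031, 0.1029, 0.0132, 0.1876, 0.0492]
```

Call:
{"name": "move_arm", "arguments": {
  "deltas": [
    [-0.002,0.003,0.04,0.003,0.05,-0.009,0.42],
    [-0.002,0.003,0.08,0.008,0.11,-0.009,0.42],
    [-0.002,0.003,0.103,0.013,0.17,-0.009,0.42],
    [-0.002,0.003,0.103,0.013,0.1875,-0.009,0.42],
    [-0.002,0.003,0.103,0.013,0.1875,-0.009,0.42],
    [-0.002,0.003,0.103,0.013,0.1875,0.02,0.42],
    [-0.002,0.003,0.103,0.013,0.1875,0.04,0.42],
    [-0.002,0.003,0.103,0.013,0.1875,0.049,0.42],
    [-0.002,0.003,0.103,0.013,0.1875,0.049,0.42],
    [-0.002,0.003,0.103,0.013,0.1875,0.049,0.1],
    [-0.002,0.003,0.103,0.013,0.1875,0.049,0.05],
    [-0.002,0.003,0.103,0.013,0.1875,0.049,0.05],
    [-0.002,0.003,0.103,0.013,0.1875,0.049,0.05],
    [-0.002,0.003,0.103,0.013,0.1875,0.049,0.05]
  ]
}}

```text
time: 21.1
ee_pos: [0.4416, -0.1036, 0.0426]
tcp_rot: [-3.141, 0.001, 2.955]
wrist_force: [0.7, 1.6, 8.0]
gripper_width: 0.0108
```

```bash
python3 d.py .4411,-.1035,.11,169.3 .4424,-.3423,.11,175.2 .4424,-.3423,.045,175.2
```

```text
t 21.1 [ 0.4416 -0.1036  0.0426] [-3.1415e+00  1.0000e-03  2.9550e+00] F [0.73 1.62 7.97] w 0.0108
.4411,-.1035,.11,169.3 [-0.0001, 0.001, 0.0001, 0.0005, 0.0, -0.0674]
.4424,-.3423,.11,175.2 [-0.0002, 0.001, -0.1029, -0.0451, -0.2344, -0.0673]
.4424,-.3423,.045,175.2 [-0.0002, 0.001, -0.1029, -0.045, -0.2344, -0.0023]
```

```bash
python3 - <<'E'
from h import *
i=cv2.imread("pics/top0.png")[130:215,425:555];j=cv2.imread("pics/w1.png")[180:350,0:130];k=cv2.imread("pics/scene0.png")[280:400,390:560]
f=lambda a:cv2.resize(a,(395,int(a.shape[0]*395/a.shape[1])),interpolation=cv2.INTER_CUBIC)
a,b,c=map(f,(i,j,k));H=max(x.shape[0] for x in(a,b))
P=np.zeros((600,800,3),np.uint8);P[:a.shape[0],:395]=a;P[:b.shape[0],400:795]=b;P[300:300+c.shape[0],:395]=c
cv2.imwrite("pics/box.png",P)
E
```

```text
(no output)
```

View pics/box.png

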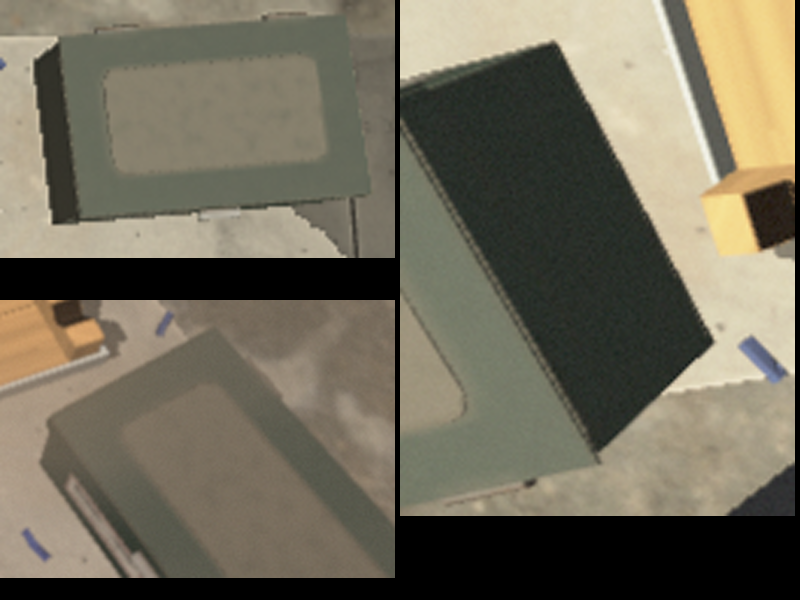

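```bash
python3 - <<'E'
from h import *
d=np.load("w1.npz");c=(d["K"],d["V"])
print(ray(0,[(51,194),(102.6,292.5)],0,c).round(3))
for z in(.05,.07,.09,.11):print(z,ray(0,[(65,330.7)],z,c).round(3),ray("top",[(425+60/3.04,130+42/3.04),(425+78/3.04,130+220/3.04)],z).round(3).tolist())
E
```

```text
[[ 0.432 -0.42   0.   ]
 [ 0.555 -0.412  0.   ]]
0.05 [[ 0.564 -0.424  0.05 ]] [[0.556, -0.416, 0.05], [0.428, -0.422, 0.05]]
0.07 [[ 0.551 -0.403  0.07 ]] [[0.551, -0.409, 0.07], [0.426, -0.415, 0.07]]
0.09 [[ 0.537 -0.381  0.09 ]] [[0.545, -0.402, 0.09], [0.423, -0.408, 0.09]]
0.11 [[ 0.524 -0.36   0.11 ]] [[0.54, -0.395, 0.11], [0.421, -0.401, 0.11]]
```

The green box is about 60 mm high with its edge at y ≈ −0.412, so the gripper clears it. I'll carry B.

Call:
{"name": "move_arm", "arguments": {
  "deltas": [
    [0,0,0,0,0,-0.025,0.05],
    [0,0.001,0,0,0,-0.067,0.05],
    [0,0.001,-0.02,-0.008,-0.04,-0.067,0.05],
    [0,0.001,-0.05,-0.019,-0.1,-0.067,0.05],
    [0,0.001,-0.08,-0.031,-0.16,-0.067,0.05],
    [0,0.001,-0.103,-0.045,-0.216,-0.067,0.05],
    [0,0.001,-0.103,-0.045,-0.2344,-0.067,0.05],
    [0,0.001,-0.103,-0.045,-0.2344,-0.04,0.05],
    [0,0.001,-0.103,-0.045,-0.2344,-0.015,0.05],
    [0,0.001,-0.103,-0.045,-0.2344,-0.005,0.05],
    [0,0.001,-0.103,-0.045,-0.2344,-0.005,0.05]
  ]
}}

```text
time: 22.48
ee_pos: [0.4423, -0.3419, 0.0478]
tcp_rot: [3.142, -0.0, 3.058]
wrist_force: [-0.7, -1.0, -1.7]
gripper_width: 0.0105
```

```bash
python3 d.py .4424,-.3423,.038,175.2; python3 - <<'E'
from h import *
i=optics.snapshot("wrist");cv2.imwrite("pics/w9.png",i)
b=cv2.inRange(i,(0,0,0),(45,45,45))
for r in range(110,200,8): 
    x=np.flatnonzero(b[r,250:450])+250; print(r, [ (int(q[0]),int(q[-1])) for q in np.split(x,np.flatnonzero(np.diff(x)>3)+1) if len(q)])
E
```

```text
t 22.48 [ 0.4423 -0.3419  0.0478] [ 3.1415e+00 -5.0000e-04  3.0584e+00] F [-0.68 -0.97 -1.68] w 0.0105
.4424,-.3423,.038,175.2 [0.0001, -0.0005, 0.0006, -0.0001, -0.0004, 0.0098]
110 []
118 []
126 [(393, 449)]
134 [(281, 338), (389, 447)]
142 [(280, 329), (334, 338), (389, 406)]
150 [(281, 293), (328, 328), (334, 334), (388, 399)]
158 [(281, 287), (334, 334), (339, 339), (388, 396)]
166 [(282, 285), (339, 341), (387, 395)]
174 [(281, 285), (337, 338), (387, 396)]
182 [(282, 288), (332, 340), (386, 392)]
190 []
198 []
```

Trough columns are 281–340 and the ball is at ≈311, so it is centred. I'll lower it.

Call:
{"name": "move_arm", "arguments": {
  "deltas": [
    [0,0,0,0,-0.0003,0.006,0.05],
    [0,0,0,0,-0.0003,0.009,0.05],
    [0,0,0,0,-0.0003,0.0105,0.05],
    [0,0,0,0,-0.0003,0.0105,0.05]
  ]
}}

```text
time: 23.02
ee_pos: [0.4426, -0.3425, 0.0378]
tcp_rot: [-3.141, 0.0, 3.058]
wrist_force: [-0.1, -0.1, -1.8]
gripper_width: 0.0105
```

Call:
{"name": "move_arm", "arguments": {
  "deltas": [
    [0,0,0,0,0,0.0008,0.05],
    [0,0,0,0,0,0.0008,0.05]
  ]
}}

```text
time: 23.28
ee_pos: [0.4426, -0.3425, 0.037]
tcp_rot: [-3.141, 0.0, 3.058]
wrist_force: [0.4, 0.7, -1.3]
gripper_width: 0.0105
```

Call:
{"name": "move_arm", "arguments": {
  "deltas": [
    [0,0,0,0,0,0.001,0.05],
    [0,0,0,0,0,0.001,0.05]
  ]
}}

```text
time: 23.52
ee_pos: [0.4426, -0.3423, 0.0362]
tcp_rot: [-3.141, 0.0, 3.058]
wrist_force: [-0.9, 1.6, 4.6]
gripper_width: 0.0105
```

Call:
{"name": "move_arm", "arguments": {
  "deltas": [
    [0,0,0,0,0,0.0005,0.05],
    [0,0,0,0,0,0.0005,0.05]
  ]
}}

```text
time: 23.78
ee_pos: [0.4427, -0.3422, 0.036]
tcp_rot: [-3.141, 0.001, 3.058]
wrist_force: [-1.2, 1.1, 8.1]
gripper_width: 0.0103
```

Call:
{"name": "move_arm", "arguments": {
  "deltas": [
    [0,0,0,0,0,0,0.12],
    [0,0,0,0,0,0,0.2],
    [0,0,0,0,0,0,0.42],
    [0,0,0,0,0,0,0.42],
    [0,0,0,0,0,0,0.42],
    [0,0,0,0,0,-0.02,0.42],
    [0,0,0,0,0,-0.055,0.42],
    [0,0,0,-0.05,0.08,-0.165,0.42],
    [0,0,0,-0.05,0.08,-0.165,0.42],
    [0,0,0,-0.05,0.08,-0.165,0.42],
    [0,0,0,-0.05,0.08,-0.165,0.42]
  ]
}}

```text
time: 25.15
ee_pos: [0.4997, -0.2661, 0.2017]
tcp_rot: [-3.141, 0.002, 3.06]
wrist_force: [1.0, -1.4, -0.9]
gripper_width: 0.0357
```

```bash
python3 d.py; python3 - <<'E'
from h import *
i=optics.snapshot("wrist");cv2.imwrite("pics/w10.png",i);t=optics.snapshot("top");sc=optics.snapshot("scene")
P=np.zeros((600,800,3),np.uint8)
P[:300,:480]=cv2.resize(i,(480,300),interpolation=cv2.INTER_AREA)
a=i[90:290,180:450];P[300:600,0:405]=cv2.resize(a,(405,300),interpolation=cv2.INTER_CUBIC)
b=sc[200:330,290:440];P[300:600,410:756]=cv2.resize(b,(346,300),interpolation=cv2.INTER_CUBIC)
c=t[145:240,320:428];P[0:275,485:798]=cv2.resize(c,(313,275),interpolation=cv2.INTER_CUBIC)
cv2.imwrite("pics/fin.png",P)
o=np.array([.4043,-.187,.0275]);u=np.array([.9965,-.0837,0]);v=np.array([-.0837,-.9965,0])
for n,k in zip("ADCB",range(4)): q=o+k*.0505*v;print(n,proj("wrist",[q,q+.13*u]).round(0).tolist(),proj("top",[q,q+.13*u]).round(0).tolist())
E
```

```text
t 25.15 [ 0.4997 -0.2661  0.2017] [-3.1408e+00  2.2000e-03  3.0597e+00] F [ 1.04 -1.37 -0.86] w 0.0357
A [[396.0, 68.0], [385.0, 212.0]] [[340.0, 216.0], [343.0, 157.0]]
D [[336.0, 68.0], [333.0, 212.0]] [[363.0, 217.0], [366.0, 159.0]]
C [[276.0, 68.0], [281.0, 212.0]] [[386.0, 219.0], [389.0, 161.0]]
B [[217.0, 68.0], [229.0, 213.0]] [[409.0, 221.0], [412.0, 162.0]]
```

View pics/fin.png

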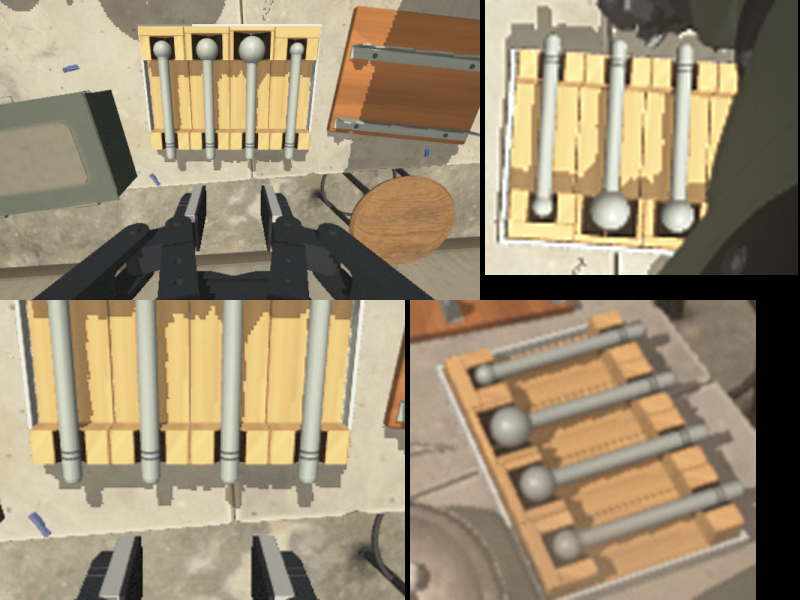

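The final look shows all four punches in their own cradles, balls in the dark troughs and shanks in the saddles. The contact heights imply the same axis height (~29.5 mm) for each, so I'll hand in.

```bash
python3 -c "
from workcell import ctrl
print(ctrl.hand_in())"
```

```text
the job is handed in; nothing more can be done
None
```

All four punches went from the drying rest into their own cradles, in the order A, D, C, B, and the job was handed in at about 25 s. I gripped each one at its balance point with 40 N and carried it level. I then lowered it in steps until contact, which read 8 to 14 N at the wrist, and released it.

**Last checks:**
- The wrist and scene views show all four balls in the right-sized troughs and all four shanks in their saddles. In the top view the arm hides B.
- The contact heights put every punch's axis at about 29.5 mm above the bench, which fits all four lying level.
- When handed in, the gripper was open at about 0.20 m height, clear of everything.

**Readings that were slightly off:**
- The gripper read about 10.5 mm on the 12 mm shanks, with about 8 N of upward force while closing. The test lift of A and the weights felt on carrying showed the punches were held firmly.
- The punches sit about 2 mm nearer the robot than I predicted, within the slack of the troughs.

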